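# Free and press the clamp lever to raise the board-clamp flap

### The job

The circuit board in the clamp fixture is to be inspected: with the fingertips push the yellow stop fully across, out from under the lever, then press the lever's red paddle down to its rubber buffer so that the short end raises the heavy blue flap, and finish while holding it pressed there with the flap up. Never touch the flap itself, and leave the lever's pin seated in its cradle. Lift or carry nothing, and leave the other things on the bench standing where they are.

Things in the scene. Friction and masses are not known exactly. Their poses are not given: they have to be found in the camera images.
- fixture: fixed grey board-clamp fixture, 450 mm long, turned only about the vertical. Origin on the table surface below the paddle; x runs along the lever from paddle to flap, y to the left of that, z up. Along x: paddle and buffer at 0, yellow stop at 110 mm, cradle 200 mm, flap's free edge 265 mm, flap hinge 400 mm. The base plate is 10 mm thick
- lever: loose steel lever, straight bar 24 x 8 mm, 0.28 kg, resting by its cross pin (84 mm long) in the open-topped cradle. Origin on the pin's axis, 65 mm above the table; axes parallel to the fixture's at the start, when it leans 0.2 rad, paddle up. Long arm 200 mm (to the paddle), short arm 80 mm (tip under the flap's free edge). Turns about 0.4 rad until the paddle is down
- paddle (a point): centre of the upper face of the red paddle (50 x 50 x 10 mm) on the lever's long end; about 112 mm above the table at rest, about 32 mm when pressed onto the buffer, swinging about the pin. Pressing it takes roughly 2 to 8 N
- buffer (a point): centre of the top of the black rubber buffer (32 mm across) that stops the paddle, 20 mm above the table
- stop (a joint): yellow sliding stop: 0 = its block (24 x 24 mm, top 73 mm above the table) stands under the lever and blocks it a few mm below rest; 0.045 m = pushed fully across to the fixture's +y side, lever free. About 2 to 3 N of friction; it stays where it is left. Starts between 0 and 0.006
- stop_tab (a point): centre of the top edge of the stop's upright yellow push tab, 95 mm above the table: a plate 36 mm wide along the fixture's x, 8 mm thick along its y, 84 mm tall, to be pushed towards the fixture's +y. It stands 75 mm to the -y side of the lever's centre line with the stop at 0, 30 mm when fully across
- flap (a joint): angle of the heavy blue steel clamp flap (window frame 135 x 160 x 16 mm, 1.2 to 2.4 kg) about its hinge at the fixture's far end: 0 = shut, grows as its free edge rises; about 0.24 rad when the paddle is down on the buffer. It falls shut when the paddle is let go
- flap_edge (a point): middle of the upper corner of the flap's free edge (towards the lever), 71 mm above the table when shut
- heatsink: bystander: aluminium heat sink with a black fan on top, 80 x 80 x 57 mm; origin at the centre of its underside
- glue: bystander: cream glue bottle with a red nozzle, 42 mm across, 120 mm tall; origin at the centre of its underside
- screw_tin: bystander: small open steel screw dish, 68 mm across, 28 mm tall; origin at the centre of its underside
- screwdriver: bystander: screwdriver with an orange handle, 190 mm long, lying flat; origin under its middle, x along it
- solder_spool: bystander: blue solder spool, 60 mm across, 40 mm tall; origin at the centre of its underside
- magnifier: bystander: black hand magnifier lying flat, lens 86 mm across, handle 100 mm; origin under the lens centre, handle towards its -x

How it is judged:
On the way, in this order (a step that is already met when the one before it is completed fails the run):
1. the stop is pushed across, out from under the lever (value of joint stop above 0.036 m and value of joint flap below 0.08 rad), for 0.2 s.
2. the pressed lever raises the flap (value of joint flap above 0.2 rad and contact force between the fingers and lever above 0.8 N), for 0.5 s.
At the end, for the whole second after the job is handed in: stop at least 36 mm across; fingers press the lever (over 0.8 N), paddle top below 45 mm, flap still at 0.20 rad or more on the lever; lever pin in the cradle (within 10 mm of its start); every other thing within 30 mm of its start, the glue bottle upright (0.4 rad) (all of step 2 and value of joint stop above 0.036 m and height (world z) of paddle below 0.045 m and contact force between lever and fixture above 1 N and distance of lever from where it was at the start of the episode below 0.01 m and angle between glue's own z axis and vertical below 0.4 rad and velocity of joint flap between -0.1 and 0.1 rad/s and distance of each of heatsink, glue, screw_tin, screwdriver, solder_spool, magnifier from where it was at the start of the episode below 0.03 m); the arm keeps its last pose, push and grip.
It fails at once if the robot touches the flap (contact force between any of the arm, the fingers and flap above 0.5 N).
It fails at once if the lever is lifted or pulled out of its cradle (pin over 12 mm from its start) (distance of lever from where it was at the start of the episode above 0.012 m).
It fails at once if another thing on the bench is lifted, carried or pushed away (over 30 mm), or the glue bottle knocked over (angle between glue's own z axis and vertical above 0.4 rad or distance of any of heatsink, glue, screw_tin, screwdriver, solder_spool, magnifier from where it was at the start of the episode above 0.03 m).
It also fails if it takes over 42 s, if anything falls off the work surface, if the arm or the gripper's body presses on something with over 40 N, if the wrist force passes 120 N, or if a joint passes its speed limit or range.

### The arm

A 6-joint arm with a two-finger parallel gripper is mounted at the origin on the work surface. World frame = base frame: x ahead of the robot, y to its left, z up, the work surface at z = 0. Lengths are in m, angles in rad, forces in N, time in s.
With the tool pointing down it reaches from about 0.375 to 0.9 m from the base axis. Payload 3.1 kg.
Tool frame: the origin (TCP) lies at the very end of the fingers, on their centre line; the grasp point (between the pads) lies 19 mm behind it; z points along the fingers, y is the direction in which the jaws open and shut (so a half turn about z gives the same grasp; the last joint's range is limited). The gripper opens to 85 mm and grips with 20 to 120 N. Pads are 22 mm wide; open, the fingers measure 114 mm over their backs; the gripper's body (76 mm by 85 mm) begins 54 mm behind the grasp point. The pads swing forward as they close: fully open they stand 13 mm farther back than shut.
Start: joints at [-0.178, 0.527, 1.433, -0, 1.181, -0.178], TCP at [0.625, 0, 0.192] pointing down, gripper open.
Joint ranges: [-3.08, 3.08], [-0.75, 2.2], [0.22, 2.44], [-1.43, 4.57], [0, 2.65], [-2.85, 2.85]. Speed limits (rad/s): [2.79, 2.79, 3.14, 3.14, 3.14, 3.14].

### API

Orientations are given as a unit quaternion [x, y, z, w].
In Python, from station import manip gives the robot as it stands. The module is installed in compiled form; this text tells all that it offers.
- The arm moves only by the tool send_rows, never from a script. Its argument "commands" is a list of rows, each an object with "delta_pos": the shift along the world's x, y, z in cm, a list of three; "yaw": the turn about the world's z in rad. A call has 1 to 10 rows; each row shifts and turns the pose as measured when the row begins; what a row does not reach is not made up. A row lasts 1/8 s, in which the tool goes at most 62.5 mm and 10.7 degrees, less where a joint would pass 70% of its speed; a pose out of reach is approached as far as the arm can. A call is refused whole if a number of a shift passes 6.25 or a number of a turn 0.188, either way. A call with a gripper value outside its range is refused whole. "grip" is the closure, from -1 (fully open) to 1 (shut), set as the call begins (left out, the last holds). The fingers move at their own pace and stop on an object; "force" is the grip in N (left out, the last holds). Time passes only in rows, so rows that do not move let the fingers close. It gives the time, the measured TCP pose, the force and the opening at its end, in the units of the state.
- manip.sense(): the state, without advancing time (a new reading comes with each control period).
- manip.snapshot(name): name is "scene" or "side" or "wrist"; returns the picture (384x512x3 uint8, blue, green, red); there is no depth.
- manip.get_calibration(name): a dict with "fx", "fy", "cx", "cy" (pixels), "world_to_cam" (4x4, takes a point from world to camera coordinates); the wrist camera has in their place "mount" (4x4, takes a point from camera to tool coordinates, whose origin is the TCP and whose axes are the flange's). Camera axes: x right, y down, z forward; pixel columns grow to the right and rows downward; lengths in m; the calibration is good to about 2 mm. A picture is of the moment at which its call begins: read the wrist's pose just before it. get_calibration takes no time and is no camera call.
- manip.sign_off(): hands the job in, once; it reports no verdict.
The state is a dict: "t": time; "q": joint angles; "qd": joint speeds; "tau": joint torques, N m; "tcp_pos": TCP position; "tool_rot": TCP orientation; "force": force on the tool from outside, world axes, zero at the start; "ft_torque": the same for the moment, N m; "finger_gap": opening from 0.0 (shut) to 1.0 (fully open).
Only numpy, scipy, OpenCV 4.12 (cv2) and the standard library are available. Lean on these libraries where they do the work, as an engineer would, in place of code of your own. Each camera call takes 0.05 s, during which the arm holds its last target. There are 200 camera calls.

## Working session

There is one attempt and no reset: what is moved stays moved. The work goes in short steps, Python scripts to look and compute and a tool call to move; the robot and the scene stay as the last step left them, time stands still between calls to the robot, and variables do not carry over. Pictures are saved under pics/ and viewed, about 8 in all and at most 12, crops included, and the job is handed in when it is done.

Besides the shell and the picture viewer there is one more tool, called after ">>>" in YAML: its name, and indented under it one key for each argument. send_rows: Moves the arm, as the interface text tells. Its arguments: {"type":"object","properties":{"commands":{"type":"array","items":{"type":"object","properties":{"delta_pos":{"type":"array","items":{"type":"number"}},"yaw":{"type":"number"}}}},"grip":{"type":"number"},"force":{"type":"number"}},"required":["commands"]}

```bash
mkdir -p pics
python3 - <<'E'
from station import manip
import cv2, numpy as np
for n in ("scene","side"):
    im=manip.snapshot(n); cv2.imwrite(f"pics/{n}0.png",im)
    c=manip.get_calibration(n); print(n,c["fx"],c["fy"],c["cx"],c["cy"],np.round(c["world_to_cam"],3).tolist())
s=manip.sense(); print(s["t"],s["tcp_pos"],s["tool_rot"],s["force"],s["finger_gap"])
a=cv2.imread("pics/scene0.png");b=cv2.imread("pics/side0.png")
E
```

```text
scene 357.315993274004 357.315993274004 258.5617126937995 189.75016342175186 [[0.827, 0.562, -0.014, -0.419], [0.298, -0.46, -0.837, -0.117], [-0.477, 0.688, -0.547, 1.272], [0.0, 0.0, 0.0, 1.0]]
side 364.2142314574816 364.2142314574816 254.6347423008458 193.58853606083792 [[0.774, -0.633, 0.018, -0.496], [-0.437, -0.555, -0.708, 0.266], [0.458, 0.54, -0.706, 0.777], [0.0, 0.0, 0.0, 1.0]]
0.1 [6.24281037e-01 1.44170151e-04 1.91511313e-01] [ 7.07126748e-01  7.07086111e-01 -5.62261127e-04 -8.23772406e-04] [0.23708741 0.77254701 0.57364264] 1.0017587408224984
```

View pics/scene0.png

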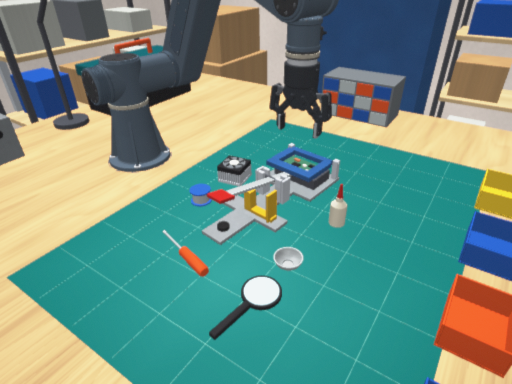

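View pics/side0.png

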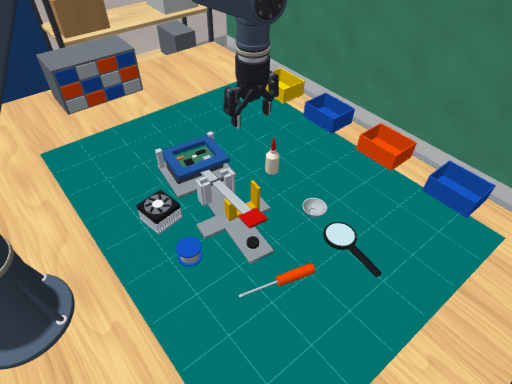

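The scene view shows the red paddle at about (221,196), the buffer at (223,227), the tab top at (271,192) and the glue at (338,210). The side view shows the paddle at (253,217), the buffer at (253,242) and the tab top at (255,182).

```bash
cat > h.py <<'E'
from station import manip
import cv2, numpy as np
def ray(n,uv):
    c=manip.get_calibration(n);T=np.array(c["world_to_cam"]);R=T[:3,:3];o=-R.T@T[:3,3]
    d=R.T@np.array([(uv[0]-c["cx"])/c["fx"],(uv[1]-c["cy"])/c["fy"],1]);return o,d
def plane(n,uv,z):
    o,d=ray(n,uv);return o+d*(z-o[2])/d[2]
def tri(a,b):
    (o,d),(p,e)=ray("scene",a),ray("side",b)
    s=np.linalg.lstsq(np.c_[d,-e],p-o,rcond=None)[0];u,v=o+d*s[0],p+e*s[1];return (u+v)/2,np.linalg.norm(u-v)
def proj(n,P):
    c=manip.get_calibration(n);T=np.array(c["world_to_cam"]);q=T[:3,:3]@P+T[:3,3];return q[0]/q[2]*c["fx"]+c["cx"],q[1]/q[2]*c["fy"]+c["cy"]
def blobs(im,lo,hi,roi,amin=15):
    x0,y0,x1,y1=roi;h=cv2.cvtColor(im,cv2.COLOR_BGR2HSV)[y0:y1,x0:x1]
    n,l,s,c=cv2.connectedComponentsWithStats(cv2.inRange(h,lo,hi))
    return [(np.round(c[i]+[x0,y0],1).tolist(),s[i].tolist()) for i in range(1,n) if s[i,4]>=amin]
E
python3 - <<'E'
from h import *
R={"scene":(180,140,350,250),"side":(150,130,320,270)}
for n in R:
    im=cv2.imread(f"pics/{n}0.png")
    for k,lo,hi in [("red",(0,170,120),(6,255,255)),("yel",(18,150,80),(32,255,255)),("blk",(0,0,0),(179,255,45)),("blue",(100,120,60),(125,255,255))]:
        print(n,k,blobs(im,lo,hi,R[n]))
    x0,y0,x1,y1=R[n]
    if n=="scene": A=cv2.resize(im[150:250,190:350],None,fx=5,fy=5,interpolation=2)[:300*2]
    else: B=cv2.resize(im[130:262,150:310],None,fx=4,fy=4,interpolation=2)
cv2.imwrite("pics/a.png",A);cv2.imwrite("pics/b.png",B)
E
```

```text
scene red [([340.0, 192.1], [158, 45, 4, 13, 32]), ([220.2, 195.8], [28, 50, 26, 13, 195])]
scene yel [([261.7, 205.1], [65, 49, 32, 33, 568])]
scene blk [([234.2, 169.1], [38, 21, 32, 13, 100]), ([222.9, 228.6], [39, 87, 9, 4, 18])]
scene blue [([299.6, 163.3], [87, 7, 65, 35, 1043]), ([199.4, 189.3], [9, 43, 22, 13, 210]), ([200.5, 202.9], [11, 58, 21, 9, 62])]
side red [([272.6, 144.5], [121, 9, 4, 12, 27]), ([252.7, 217.5], [89, 78, 28, 20, 313])]
side yel [([254.4, 195.7], [97, 50, 13, 29, 240]), ([230.6, 210.6], [75, 69, 16, 22, 200])]
side blk [([200.1, 151.8], [46, 20, 10, 5, 28]), ([188.4, 161.5], [34, 29, 10, 6, 41]), ([160.2, 192.5], [4, 60, 14, 6, 26]), ([164.9, 212.4], [0, 67, 30, 27, 225]), ([252.7, 242.2], [97, 107, 12, 11, 105])]
side blue [([194.4, 157.3], [12, 5, 67, 45, 1287]), ([188.6, 249.6], [26, 107, 27, 29, 533])]
```

View pics/a.png

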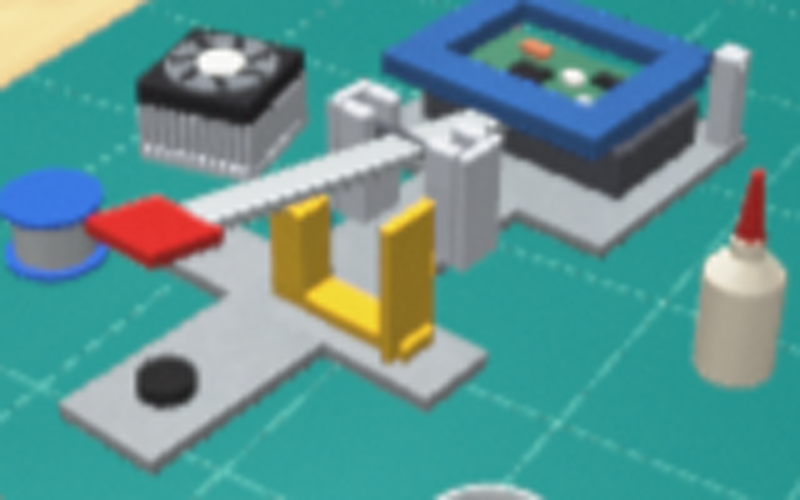

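View pics/b.png

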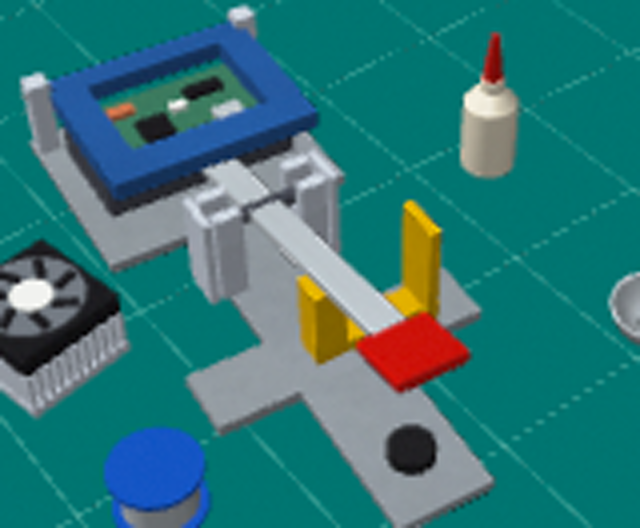

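Run:
```python
from h import *
f=lambda a:np.array(a)/5+[190,150]
g=lambda a:np.array(a)/4+[150,130]
P={}
for k,a,b in [("paddle",f((155,228)),g((414,350))),("buffer",f((166,370)),g((411,443))),("tab",f((407,214)),g((423,215))),
 ("flapA",f((385,57)),g((118,190))),("flapB",f((596,138)),g((317,118))),("gluetop",f((758,172)),g((495,35))),("spool",f((50,197)),g((156,465))),("fan",f((222,62)),g((33,294)))]:
    P[k],e=tri(a,b);print(k,P[k].round(4),round(e,4))
print(plane("scene",f((166,370)),.02),plane("side",g((411,443)),.02))
print(plane("scene",f((155,228)),.112),plane("side",g((414,350)),.112))
m=(P["flapA"]+P["flapB"])/2;d=m-P["buffer"];print(m,np.hypot(*d[:2]),np.arctan2(d[1],d[0]))
e=P["flapB"]-P["flapA"];print(np.arctan2(e[1],e[0]),np.hypot(*e[:2]))
```

```text
paddle [ 0.5054 -0.1575  0.1091] 0.0011
buffer [ 0.5047 -0.1576  0.0217] 0.0007
tab [ 0.5902 -0.0632  0.0962] 0.0007
flapA [0.4625 0.1116 0.0661] 0.0018
flapB [0.6164 0.0904 0.0679] 0.0054
gluetop [0.734  0.0313 0.12  ] 0.0001
spool [ 0.3657 -0.0874  0.0399] 0.0009
fan [0.3714 0.0671 0.0571] 0.0002
[ 0.50318741 -0.1555243   0.02      ] [ 0.5054195  -0.15700633  0.02      ]
[ 0.507997   -0.15988119  0.112     ] [ 0.50342669 -0.16011563  0.112     ]
[0.53944626 0.10101782 0.06698759] 0.2609511912729192 1.4374038136717997
-0.13682527173411443 0.15534413380058223
```

Fixture yaw is about 1.436 rad and its origin about (0.505, -0.158). I'll close the gripper, align it, and descend on the −y side of the tab.

>>> send_rows:
  commands:
    - {"delta_pos": [0.5,-3.4,0],"yaw": -0.07}
    - {"delta_pos": [0.6,-3.4,0],"yaw": -0.065}
    - {"delta_pos": [0.2,0,0],"yaw": 0}
    - {"delta_pos": [0,0,0],"yaw": 0}
    - {"delta_pos": [0,0,0],"yaw": 0}
  grip: 1
  force: 40

```text
t: 0.72
tcp_pos: [0.6353, -0.0667, 0.189]
tool_rot: [0.753, 0.657, -0.002, -0.004]
force: [-0.8, 0.2, 0.7]
finger_gap: -0.004
```

>>> send_rows:
  commands:
    - {"delta_pos": [0,0,-4]}
    - {"delta_pos": [0,0,-4]}
    - {"delta_pos": [0,0,-2.8]}
    - {"delta_pos": [0,0,0]}

```text
validation failed for argument at $.co...
```

Run:
```python
from h import *
s=manip.sense();print(s["t"],s["tcp_pos"],s["force"])
A=cv2.resize(manip.snapshot("scene")[110:250,190:350],None,fx=3,fy=3);B=cv2.resize(manip.snapshot("side")[110:250,180:310],None,fx=3,fy=3)
cv2.imwrite("pics/c.png",np.hstack([A,B])[:, :800])
```

```text
0.725 [ 0.63534223 -0.06671989  0.18903749] [-0.75013116  0.21900129  0.68807113]
```

View pics/c.png

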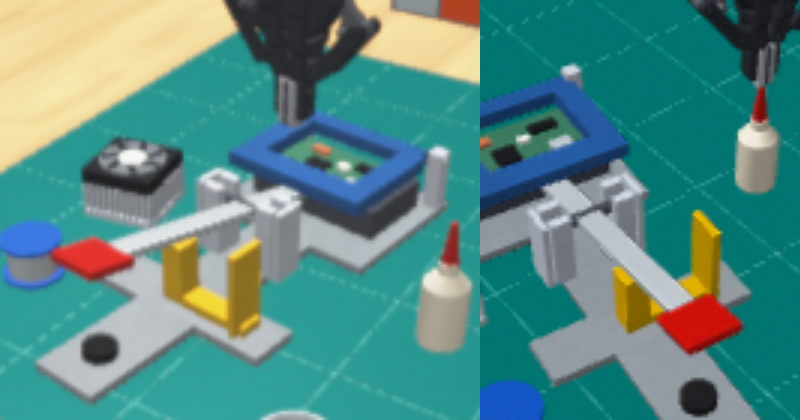

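The move was refused because the yaw field was missing, so the arm hasn't moved. The picture shows the shut gripper still high, with the fingertip at about scene (288,150), and the fixture untouched. I'll send it again with yaw.

>>> send_rows:
  commands:
    - {"delta_pos": [0,0,-4],"yaw": 0}
    - {"delta_pos": [0,0,-4],"yaw": 0}
    - {"delta_pos": [0,0,-3.2],"yaw": 0}
    - {"delta_pos": [0,0,0],"yaw": 0}

```text
t: 1.32
tcp_pos: [0.6364, -0.0638, 0.0766]
tool_rot: [0.752, 0.659, -0.0, -0.002]
force: [-0.3, -1.6, -0.3]
finger_gap: -0.004
```

Run:
```python
from h import *
s=manip.sense();print(s["t"],s["tcp_pos"],s["force"])
A=cv2.resize(manip.snapshot("scene")[110:250,190:350],None,fx=3,fy=3);B=cv2.resize(manip.snapshot("side")[110:250,180:310],None,fx=3,fy=3)
cv2.imwrite("pics/d.png",np.hstack([A,B])[:, :800])
```

```text
1.325 [ 0.63640322 -0.06375477  0.0765664 ] [-0.25213635 -1.58815639 -0.34135293]
```

View pics/d.png

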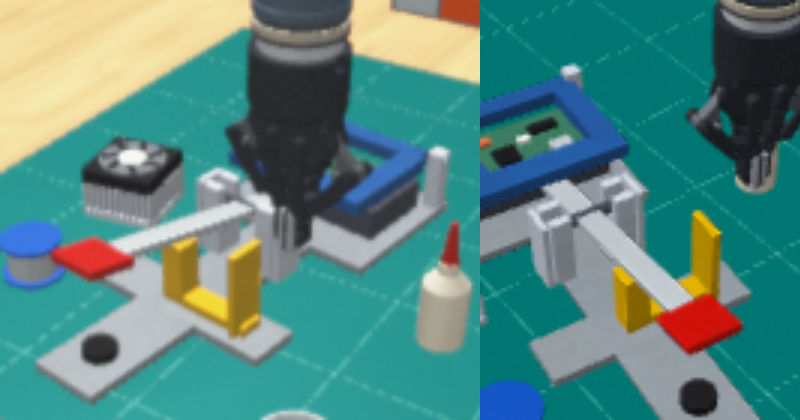

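Run:
```python
from h import *
p=manip.sense()["tcp_pos"]
print(proj("scene",p),proj("side",p),proj("scene",np.array([.59,-.062,.095])),proj("side",np.array([.59,-.062,.095])))
```

```text
(np.float64(287.95137856997104), np.float64(204.55532569803796)) (np.float64(270.0835408907935), np.float64(180.8813264962137)) (np.float64(271.66444924870393), np.float64(192.8238415979279)) (np.float64(255.41163404960113), np.float64(183.98450687765845))
```

Run:
```python
from h import *
A=cv2.resize(manip.snapshot("scene")[150:230,240:320],None,fx=5,fy=5,interpolation=2);B=cv2.resize(manip.snapshot("side")[130:210,230:310],None,fx=5,fy=5,interpolation=2)
for (x,y) in [(288,204.6)]: cv2.circle(A,(int((x-240)*5),int((y-150)*5)),3,(255,0,255),-1)
cv2.circle(B,(int((270-230)*5),int((181-130)*5)),3,(255,0,255),-1)
cv2.imwrite("pics/e.png",np.hstack([A,B]));print(manip.sense()["tcp_pos"])
```

```text
[ 0.64022964 -0.06520899  0.08089556]
```

View pics/e.png

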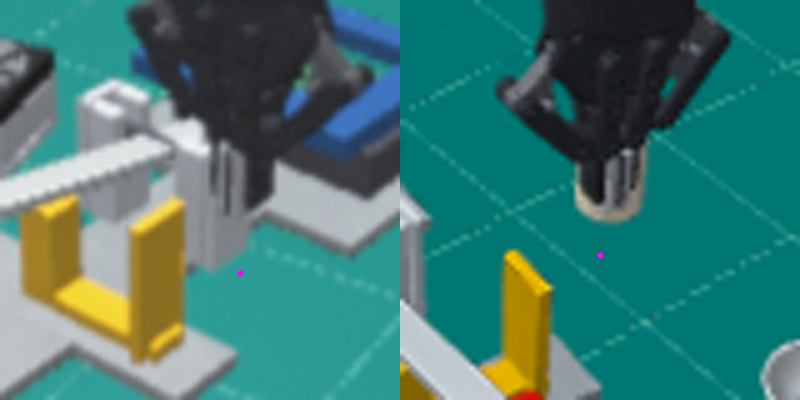

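Run:
```python
from h import *
print(tri((287,192),(273,171.4)))
p=manip.sense();print(p["tcp_pos"],p["q"],p["t"],p["force"])
c=manip.get_calibration("wrist");print(c)
```

```text
(array([ 0.63931753, -0.07276981,  0.12036349]), np.float64(0.0018128094191562135))
[ 0.64022964 -0.06520899  0.08089556] [-0.2756621   0.68277649  1.48245738  0.00185443  0.96980377 -0.14497991] 1.525 [-0.1862581   0.09417931 -0.37134432]
{'fx': 272.1035321682482, 'fy': 272.1035321682482, 'cx': 255.50956666403002, 'cy': 191.61383804806815, 'mount': array([[ 7.27687265e-04, -9.61007857e-01, -2.76520106e-01,
         7.12192346e-02],
       [ 9.99999585e-01,  5.47556155e-04,  7.28631269e-04,
        -3.09032396e-06],
       [-5.48810088e-04, -2.76520522e-01,  9.61007856e-01,
        -1.81306676e-01],
       [ 0.00000000e+00,  0.00000000e+00,  0.00000000e+00,
         1.00000000e+00]])}
```

Run:
```python
from h import *
print(tri((288.3,150.5),(273,137)), proj("scene",np.array([.6353,-.0667,.189])),proj("side",np.array([.6353,-.0667,.189])))
p=manip.sense();print(p["finger_gap"])
w=manip.snapshot("wrist");s=manip.snapshot("scene");b=manip.snapshot("side");print(manip.sense()["tcp_pos"])
A=cv2.resize(s[150:230,240:320],(400,400),interpolation=2)
cv2.imwrite("pics/f.png",np.hstack([cv2.resize(w,(400,300)),A[:300]]))
cv2.imwrite("pics/w1.png",w)
```

```text
(array([ 0.63624604, -0.06768929,  0.22777389]), np.float64(0.001269736559241062)) (np.float64(287.48975635137504), np.float64(165.63811058523504)) (np.float64(271.55902720508857), np.float64(149.54106589738035))
-0.0011234181930603198
[ 0.63982865 -0.06531839  0.08067844]
```

View pics/f.png

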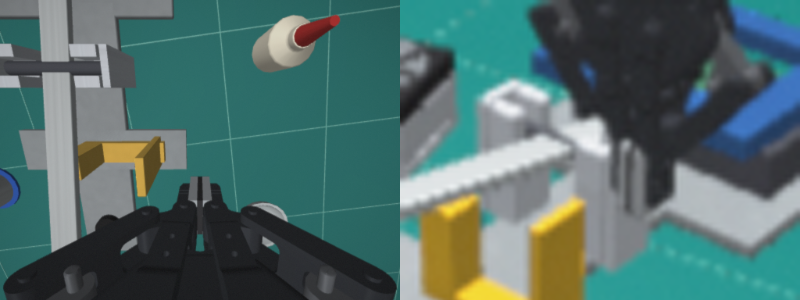

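All three cameras put the shut fingertips about 39 mm above the reported TCP: z 0.120 seen against 0.081 reported. I'll work from what the cameras show. A reported z of about 0.042 puts the tips on the tab, and that height is clear whichever figure is right.

>>> send_rows:
  commands:
    - {"delta_pos": [0,-0.1,-2],"yaw": 0}
    - {"delta_pos": [0,0,-1.9],"yaw": 0}
    - {"delta_pos": [0,0,0],"yaw": 0}
    - {"delta_pos": [-1,0.1,0],"yaw": 0}
    - {"delta_pos": [-1,0.1,0],"yaw": 0}

```text
t: 2.3
tcp_pos: [0.6216, -0.0651, 0.044]
tool_rot: [0.752, 0.659, 0.004, 0.005]
force: [-0.3, -1.0, 0.4]
finger_gap: -0.001
```

```bash
cat >> h.py <<'E'
def look(name):
    s=manip.sense();print(s["t"],s["tcp_pos"].round(4) if hasattr(s["tcp_pos"],"round") else s["tcp_pos"],np.round(s["force"],2))
    R={"scene":(180,140,350,250),"side":(150,130,320,270)};o=[]
    for n in R:
        im=manip.snapshot(n);o.append(im)
        for k,lo,hi in [("red",(0,170,120),(6,255,255)),("yel",(18,150,80),(32,255,255))]: print(n,k,blobs(im,lo,hi,R[n]))
    cv2.imwrite(f"pics/{name}.png",np.hstack([cv2.resize(o[0][120:250,200:330],(400,400),interpolation=2),cv2.resize(o[1][130:260,190:320],(400,400),interpolation=2)]))
E
python3 -c "
from h import *
look('g')"
```

```text
2.3 [ 0.6216 -0.0651  0.044 ] [-0.28 -1.04  0.39]
scene red [([340.0, 192.3], [158, 45, 4, 13, 31]), ([220.1, 195.8], [28, 50, 26, 13, 197])]
scene yel [([261.5, 205.2], [65, 49, 32, 33, 556])]
side red [([252.7, 217.5], [89, 78, 28, 20, 315])]
side yel [([254.4, 195.7], [97, 50, 13, 29, 240]), ([230.6, 210.6], [75, 69, 16, 22, 200])]
```

Nothing has been touched so far. Now the push: about 5 cm in small rows.

>>> send_rows:
  commands:
    - {"delta_pos": [-1,0.13,0],"yaw": 0}
    - {"delta_pos": [-1,0.13,0],"yaw": 0}
    - {"delta_pos": [-1,0.13,0],"yaw": 0}

```text
t: 2.78
tcp_pos: [0.5923, -0.0614, 0.0455]
tool_rot: [0.752, 0.659, 0.006, 0.008]
force: [2.6, -0.4, -0.8]
finger_gap: 0.0
```

```bash
python3 -c "
from h import *
look('i')"
```

```text
2.775 [ 0.5923 -0.0614  0.0455] [ 2.63 -0.4  -0.8 ]
scene red [([340.0, 192.3], [158, 45, 4, 13, 31]), ([220.2, 195.8], [28, 50, 26, 13, 196])]
scene yel [([257.3, 204.8], [61, 51, 31, 28, 471])]
side red [([272.8, 144.2], [121, 9, 4, 10, 31]), ([252.7, 217.5], [89, 78, 28, 20, 318])]
side yel [([249.0, 195.3], [95, 53, 9, 26, 196]), ([226.9, 211.4], [68, 69, 23, 24, 312])]
```

View pics/i.png

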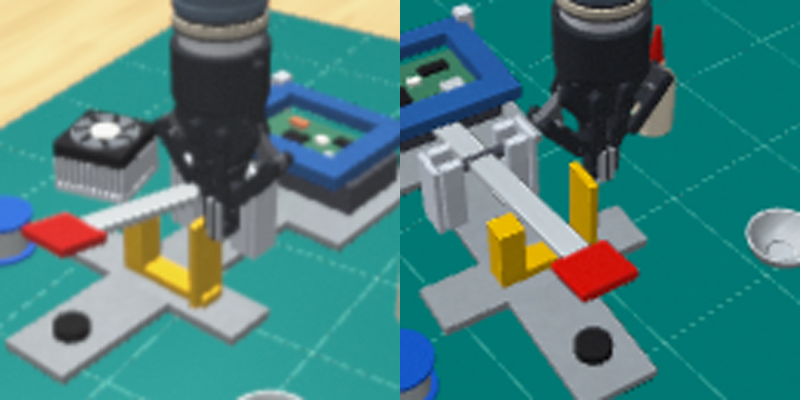

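The tab is moving with about 2.6 N of push, with the tips near its top edge in both views. Continuing until the force rises at the end stop.

>>> send_rows:
  commands:
    - {"delta_pos": [-1,0.13,-0.2],"yaw": 0}
    - {"delta_pos": [-1,0.13,-0.2],"yaw": 0}
    - {"delta_pos": [-0.5,0.07,0],"yaw": 0}

```text
t: 3.25
tcp_pos: [0.5664, -0.0583, 0.042]
tool_rot: [0.752, 0.659, 0.006, 0.008]
force: [6.6, -0.6, -1.2]
finger_gap: 0.001
```

```bash
python3 -c "
from h import *
look('j')"
```

```text
3.25 [ 0.5664 -0.0583  0.042 ] [ 6.61 -0.58 -1.16]
scene red [([340.0, 192.3], [158, 45, 4, 13, 31]), ([220.3, 195.9], [28, 50, 26, 13, 198])]
scene yel [([237.4, 184.0], [53, 41, 10, 6, 35]), ([251.5, 202.4], [54, 47, 30, 29, 400])]
side red [([272.9, 144.9], [121, 9, 4, 12, 35]), ([252.7, 217.5], [89, 78, 28, 20, 317])]
side yel [([241.0, 193.5], [87, 56, 9, 17, 104]), ([221.6, 214.6], [60, 73, 31, 24, 397])]
```

>>> send_rows:
  commands:
    - {"delta_pos": [-0.5,0.07,0],"yaw": 0}
    - {"delta_pos": [-0.4,0.05,0],"yaw": 0}

```text
t: 3.6
tcp_pos: [0.5673, -0.0588, 0.0429]
tool_rot: [0.753, 0.658, 0.013, 0.016]
force: [8.9, 0.9, -5.9]
finger_gap: -0.0
```

```bash
python3 -c "
from h import *
look('k')"
```

```text
3.6 [ 0.5673 -0.0588  0.0429] [ 8.94  0.93 -5.94]
scene red [([340.0, 192.3], [158, 45, 4, 13, 31]), ([220.3, 195.8], [28, 50, 26, 13, 195])]
scene yel [([237.5, 184.0], [53, 41, 10, 6, 34]), ([251.5, 202.4], [54, 47, 30, 29, 406])]
side red [([272.8, 144.9], [121, 9, 4, 12, 34]), ([252.7, 217.5], [89, 78, 28, 20, 317])]
side yel [([241.0, 193.5], [87, 56, 9, 17, 104]), ([221.6, 214.6], [60, 73, 31, 24, 397])]
```

The stop is firmly at its end: the blobs haven't moved and the force went from 6.6 to 8.9 N. Backing off, lifting, and moving over the paddle.

>>> send_rows:
  commands:
    - {"delta_pos": [1.5,-0.2,0],"yaw": 0}
    - {"delta_pos": [0.3,0,4],"yaw": 0}
    - {"delta_pos": [0,0,4],"yaw": 0}
    - {"delta_pos": [0,0,2],"yaw": 0}
    - {"delta_pos": [-3,-3.5,0],"yaw": 0}
    - {"delta_pos": [-3,-3.5,0],"yaw": 0}
    - {"delta_pos": [-2,-2.5,0],"yaw": 0}
    - {"delta_pos": [0,0,0],"yaw": 0}

```text
t: 4.7
tcp_pos: [0.4902, -0.1525, 0.1401]
tool_rot: [0.752, 0.659, 0.004, 0.002]
force: [-0.2, 0.2, -0.0]
finger_gap: -0.003
```

```bash
python3 -c "
from h import *
look('l')"
```

```text
4.7 [ 0.4902 -0.1525  0.1401] [-0.22  0.2  -0.  ]
scene red [([340.0, 192.1], [158, 45, 4, 13, 32]), ([220.3, 195.8], [28, 50, 26, 13, 196])]
scene yel [([237.5, 184.0], [53, 41, 10, 6, 34]), ([252.6, 201.0], [54, 45, 30, 31, 457])]
side red [([272.9, 144.9], [121, 9, 4, 12, 35]), ([252.7, 217.5], [89, 78, 28, 20, 318])]
side yel [([240.4, 196.0], [87, 61, 9, 12, 44]), ([221.6, 214.6], [60, 73, 31, 24, 397])]
```

View pics/l.png

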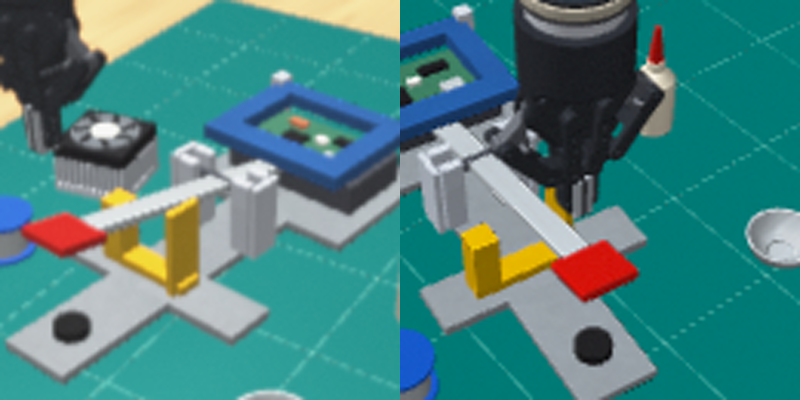

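The stop block is clear of the lever. The tip is above the paddle, at about scene (214,169) and side (249,198). Centring, then descending to contact.

>>> send_rows:
  commands:
    - {"delta_pos": [1.6,-0.6,-2],"yaw": 0}
    - {"delta_pos": [0,0,-2.5],"yaw": 0}
    - {"delta_pos": [0,0,0],"yaw": 0}
    - {"delta_pos": [0,0,-1.5],"yaw": 0}
    - {"delta_pos": [0,0,-1.5],"yaw": 0}

```text
t: 5.42
tcp_pos: [0.512, -0.1542, 0.0647]
tool_rot: [0.749, 0.663, 0.006, 0.004]
force: [0.1, -1.4, 1.2]
finger_gap: -0.005
```

```bash
python3 -c "
from h import *
look('m')"
```

```text
5.425 [ 0.512  -0.1542  0.0647] [ 0.11 -1.41  1.18]
scene red [([340.0, 192.3], [158, 45, 4, 13, 31]), ([219.4, 200.5], [27, 55, 27, 12, 161])]
scene yel [([237.4, 184.8], [53, 41, 11, 9, 56]), ([253.4, 201.4], [54, 45, 30, 31, 428])]
side red [([252.9, 222.8], [90, 85, 27, 17, 256])]
side yel [([242.7, 199.2], [90, 66, 6, 7, 25]), ([221.2, 214.7], [60, 73, 30, 24, 387])]
```

Contact made and the paddle is going down. I'm 6–7 mm off centre, so I'll lift, recentre, and press properly.

>>> send_rows:
  commands:
    - {"delta_pos": [0,0,2],"yaw": 0}
    - {"delta_pos": [-0.6,-0.5,0],"yaw": 0}
    - {"delta_pos": [0,0,0],"yaw": 0}

```text
t: 5.9
tcp_pos: [0.504, -0.1585, 0.0833]
tool_rot: [0.749, 0.662, 0.005, 0.002]
force: [-0.5, 1.1, 0.4]
finger_gap: -0.001
```

>>> send_rows:
  commands:
    - {"delta_pos": [0,0,-1.5],"yaw": 0}
    - {"delta_pos": [0,0,-1.5],"yaw": 0}
    - {"delta_pos": [0,0,-1.5],"yaw": 0}
    - {"delta_pos": [0,-0.1,-1.5],"yaw": 0}

```text
t: 6.4
tcp_pos: [0.5047, -0.1609, 0.02]
tool_rot: [0.75, 0.662, 0.006, 0.003]
force: [0.0, 1.4, 2.2]
finger_gap: 0.003
```

```bash
python3 -c "
from h import *
look('n')"
```

```text
6.4 [ 0.5047 -0.1609  0.02  ] [0.02 1.43 2.19]
scene red [([340.0, 192.3], [158, 45, 4, 13, 31]), ([220.1, 216.5], [28, 70, 25, 15, 177])]
scene yel [([239.1, 188.6], [54, 41, 10, 18, 92]), ([256.6, 201.8], [63, 45, 21, 31, 337])]
side red [([253.2, 236.6], [91, 98, 26, 18, 234])]
side yel [([218.0, 214.8], [60, 73, 21, 24, 305])]
```

>>> send_rows:
  commands:
    - {"delta_pos": [0,0,-1],"yaw": 0}
    - {"delta_pos": [0,0,-1],"yaw": 0}
    - {"delta_pos": [0,0,-0.7],"yaw": 0}
    - {"delta_pos": [0,0,-0.5],"yaw": 0}

```text
t: 7.0
tcp_pos: [0.5043, -0.1597, -0.0067]
tool_rot: [0.749, 0.662, 0.006, 0.003]
force: [-12.1, 4.1, 66.2]
finger_gap: 0.005
```

```bash
python3 -c "
from h import *
look('o')"
```

```text
7.0 [ 0.5043 -0.1597 -0.0067] [-12.12   4.07  66.25]
scene red [([340.0, 192.3], [158, 45, 4, 13, 31]), ([222.5, 224.2], [30, 77, 25, 15, 177])]
scene yel [([238.5, 189.4], [53, 41, 12, 18, 151]), ([257.6, 201.4], [67, 45, 17, 31, 306])]
side red [([252.7, 242.3], [90, 104, 26, 18, 216])]
side yel [([218.7, 214.9], [60, 73, 23, 24, 323])]
```

It's bottomed on the buffer at 66 N, which is more than needed. I'll ease to a gentler hold.

>>> send_rows:
  commands:
    - {"delta_pos": [0,0,-0.15],"yaw": 0}
    - {"delta_pos": [0,0,-0.15],"yaw": 0}
    - {"delta_pos": [0,0,-0.15],"yaw": 0}
    - {"delta_pos": [0,0,-0.15],"yaw": 0}

```text
t: 7.6
tcp_pos: [0.5043, -0.1599, -0.0056]
tool_rot: [0.749, 0.663, 0.006, 0.005]
force: [-1.7, 1.6, 17.2]
finger_gap: 0.004
```

```bash
python3 -c "
from h import *
look('p'); print(manip.sense()['force'],np.abs(manip.sense()['qd']).max())"
```

```text
7.6 [ 0.5043 -0.1599 -0.0056] [-1.71  1.6  17.23]
scene red [([340.0, 192.3], [158, 45, 4, 13, 31]), ([222.4, 224.2], [30, 77, 25, 15, 178])]
scene yel [([238.6, 189.3], [53, 41, 12, 18, 149]), ([257.6, 201.3], [67, 45, 17, 31, 309])]
side red [([252.7, 242.2], [90, 104, 26, 18, 220])]
side yel [([218.7, 214.9], [60, 73, 23, 24, 322])]
[-2.08509963  0.7526238  15.80694576] 0.0019450981055217711
```

View pics/p.png

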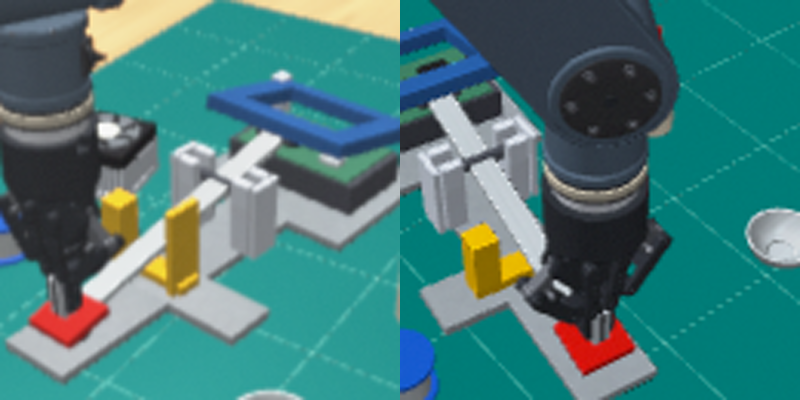

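The flap is up, the paddle is flat on the buffer, and the pin is in the cradle, with a steady 16 N hold. Handing in.

```bash
python3 -c "
from station import manip
print(manip.sign_off()); s=manip.sense(); print(s['t'],s['force'],s['tcp_pos'])"
```

```text
the job is handed in; nothing more can be done
None
the job is handed in; nothing more can be done
```

The job is handed in, with the flap raised and the paddle held down on its buffer. The hand-in gives no verdict.

**What I did:** I pushed the yellow stop across with the shut fingertips until it would go no further. Then I pressed the red paddle onto the buffer and kept holding it there.

**Last checks:**
- **Picture:** it shows the paddle on the buffer, the blue flap raised, the pin in its cradle and the stop clear of the lever. I judged the flap angle by eye and did not measure it.
- **Force and timing:** the push was steady at about 16–17 N, with the arm still, and the run had taken about 7.7 s.
- **Bystanders:** those in view (heatsink, glue, spool, dish) looked unmoved. I did not re-measure them, and the screwdriver and magnifier were outside the final crop.

**What went wrong or disagreed:**
- **TCP height:** the cameras put the shut fingertips about 39 mm above the reported TCP, and the contact heights agreed. I worked from the cameras, so the reported z was about -6 mm at the end.
- **Press force:** the first press onto the buffer peaked at about 66 N at the wrist, below the 120 N limit, and I eased it at once.
- **Recentring:** the first touch on the paddle was 6–7 mm off centre, so I lifted and recentred before pressing.
- **Refused call:** one move call was refused for a missing yaw value, and the arm did not move.

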